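# Screw the lid onto the storage jar by feel

### The arm

A 6-joint arm with a two-finger parallel gripper is mounted at the origin on a cart in front of the work surface, level with it; the furniture and walls round the work are solid. World frame = base frame: x ahead of the robot, y to its left, z up, the work surface at z = 0. Lengths are in m, angles in rad, forces in N, time in s.
With the tool pointing down it reaches from about 0.25 to 0.725 m from the base axis. Payload 4 kg.
Tool frame: the origin (TCP) lies midway between the tips of the shut fingers; the grasp point (between the pads) lies 19 mm behind it; z points along the fingers, y is the line along which they close (so a half turn about z gives the same grasp; the last joint's range is limited). The gripper opens to 85 mm and grips with 20 to 120 N. Pads are 22 mm wide; open, the fingers measure 114 mm over their backs; the gripper's body (76 mm by 85 mm) begins 54 mm behind the grasp point. The pads swing forward as they close: fully open they stand 13 mm farther back than shut.
Start: joints at [1.123, 0.241, 0.005, 1.335, 0, 1.571], TCP at [0.216, 0.451, 0.231] pointing down, gripper open.
Joint ranges: [-2.72, 2.72], [-1.05, 1.87], [-1.09, 1.28], [-1.99, 2.15], [-1.42, 1.44], [-3.14, 3.14]. Speed limits (rad/s): [2.79, 2.79, 3.14, 3.14, 3.14, 3.14].

### API

Orientations are given as a unit quaternion [x, y, z, w].
In Python, from workcell import get_obs, camera, job_done, silhouettes gives the robot as it stands. The module is installed in compiled form; this text tells all that it offers.
- The arm moves only by the tool drive_tool, never from a script. Its argument "increments" is a list of rows, each a list of 3 entries, a list of its own where there are three numbers: the shift along the world's x, y, z in mm, then the turn, a rotation vector about the world's x, y, z in degrees, then the opening, from 0 (shut) to 1 (fully open). A call has 1 to 8 rows; each row shifts and turns the commanded pose from where the row before left it; what a row does not reach is not made up. A row lasts 1/12 s, in which the tool goes at most 41.7 mm and 7.16 degrees, less where a joint would pass 70% of its speed; a pose out of reach is approached as far as the arm can. A call is refused whole if a number of a shift passes 41.7 or a number of a turn 7.16, either way. A call with a gripper value outside its range is refused whole. The fingers move at their own pace and stop on an object; the grip force is fixed at half the most. Time passes only in rows, so rows that do not move let the fingers close. It gives the time, the measured TCP pose, the force, the opening and the grip force at its end, in the units of the state.
- get_obs(): the state, without advancing time (a new reading comes with each control period).
- camera(name): name is "scene" or "top"; returns a dict with "image" (400x640x3 uint8, red, green, blue), "K" (3x3 intrinsics, pixels), "view" (4x4, takes a point from world to camera coordinates). Camera axes: x right, y down, z forward; pixel columns grow to the right and rows downward; lengths in m; the calibration is good to about 2 mm. A picture is of the moment at which its call begins. There is no depth.
- job_done(): hands the job in; it is judged then, once.
Trained networks look in a picture, given as the dict that the camera call returned (one of the last four; its "shot" number tells which), for a name from the list of things; names that differ only in an ending like _2 or _b are one class to them, and where a whole thing is asked for, a point or a joint stands for the part that bears it (a point fixed in the world has none). Each returns a list of dicts, best first, with "conf" (0 to 1); they miss things now and then, are a little off and sometimes report something else, mostly with a low value. They report only what shows in the picture. A call takes as long as a camera call. They do not tell look-alikes from the thing itself.
- silhouettes(query, picture): "region" (400x640 bool, what is visible of it) and "bbox" ([left, top, right, bottom] in pixels, round what is visible of it).
The state is a dict: "clock": time; "joint_pos": joint angles; "joint_vel": joint speeds; "tau": joint torques, N m; "eef_pos": TCP position; "tool_rot": TCP orientation; "ft_force": force on the tool from outside, world axes, zero at the start; "ft_torque": the same for the moment, N m; "grip_width": finger opening in m; "grasp_force": force on a finger pad.
Only numpy, scipy, OpenCV 4.12 (cv2) and the standard library are available. Lean on these libraries where they do the work, as an engineer would, in place of code of your own. Each camera call takes 0.05 s, during which the arm holds its last target. There are 200 camera calls.

### The job

Put the blue lid upright on the mouth of the amber jar, turn it backward (anticlockwise) with light pressure until you feel it drop into the thread start, then screw it clockwise until it is fully home. Never force the thread, stop when it comes up snug, let go, and leave the two spice jars and the deli cup alone.

Things in the scene. Friction and masses are not known exactly. Their poses are not given: they have to be found in the camera images.
- lid: Loose blue screw lid, 67 mm across, about 90 g, upright on the worktop, open side down. Origin: centre of its underside, z up. Skirt 24 mm deep, roof top at 25.5 mm, and on it a straight grip bar (see lid_bar).
- lid_bar (a point): Where to pinch the lid's grip bar: on its axis, 47.5 mm above its underside. The bar is 46 mm long along the lid's x axis and 14 mm thick along its y axis (pinch it across y), and reaches from 25.5 to 51 mm above the underside.
- lid_lugs (a point): Point on the lid's axis, 2 mm above its underside, at the height of the undersides of four hidden lugs inside the skirt (inner radius 29.5 mm). They stand 90 degrees apart, one on the lid's +x axis, reach in to radius 24 mm, are 12 degrees wide and 3 mm high.
- jar: Amber jar with a pale band and steel neck, 90 mm across, in a 116 mm square bolted stand; its thread gives by 1 degree per 0.05 N m of turning. Origin: centre of the stand's underside, z up. Shoulder top 81 mm. The rim tapers from radius 22 to 17.5 mm at its top, 107 mm up, and centres a lid. Over 35 N between lid and jar spoils the thread: press with 3 to 8 N, turn with up to 0.4 N m.
- jar_land (a point): On the jar's axis, 100 mm up, level with the flat top of the four-start thread ring (radius 27.5 mm). Lugs set on it rest here, or 3 mm higher on the stop teeth. The thread starts lie at an unknown angle, not told by any orientation. Just behind each start a 3 mm tooth blocks a lid turned clockwise too early; turned anticlockwise its lugs reach a start within 80 degrees.
- jar_start (a point): On the jar's axis, 92 mm up: lug undersides lie 93 to 94.5 mm up once dropped into the starts (four open gaps 24 degrees wide, 90 degrees apart). A wall then stops further anticlockwise turning. From there clockwise turning lowers the lid 0.105 mm a degree, with 1.7 mm of vertical play, for 62 to 74 degrees, to a hard stop. Friction keeps the lid where it is left.
- jar_home (a point): On the jar's axis, 84.6 mm up: where the centre of the lid's underside lies when it is fully home against the hard stop (lug undersides then 86.6 mm up).
- spice_jar: Bystander: spice jar with a red cap, 45 mm across, 106 mm high, upright on the worktop. Origin: centre of its underside.
- white_jar: Bystander: white spice jar with a white cap, 47 mm across, 98 mm high, upright. Origin: centre of its underside.
- deli_cup: Bystander: open round grey cup of dark green herbs, 103 mm across, 75 mm high. Origin: centre of its underside.
Not all that is in view belongs to the job. Several things have the shape of the lid; the one meant has the colours described above.

How it is judged:
On the way:
1. the lid, upright on the neck, has dropped into the thread start (its origin 89 to 94.5 mm above the jar's origin, within 5 mm of the jar's axis) (z of lid in the frame of jar_land between -0.011 and -0.0055 m and horizontal distance between lid and jar_land below 0.005 m and angle between lid's own z axis and vertical below 0.1 rad), for 0.1 s.
At the end, for the whole second after the job is handed in: The lid is screwed fully home on the jar: its origin less than 86.3 mm above the jar's origin (fully home is about 85), within 4 mm of the jar's axis, tilted less than 4 degrees, at rest and released (z of lid in the frame of jar_land below -0.0137 m and horizontal distance between lid and jar_land below 0.004 m and angle between lid's own z axis and vertical below 0.07 rad and linear speed of lid below 0.01 m/s and contact force between lid and the fingers below 0.1 N); the robot touches nothing.
It fails at once if the thread is forced: more than 35 N between lid and jar (contact force between lid and jar above 35 N).
It fails at once if a spice jar or the deli cup is moved more than 20 mm or tipped (distance of any of spice_jar, white_jar, deli_cup from where it was at the start of the episode above 0.02 m or angle between any of spice_jar, white_jar, deli_cup's own z axis and vertical above 0.3 rad).
It also fails if it takes over 72 s, if anything falls off the work surface, if the arm or the gripper's body presses on something with over 40 N, if the wrist force passes 120 N, or if a joint passes its speed limit or range.

## Working session

There is one attempt and no reset: what is moved stays moved. The work goes in short steps, Python scripts to look and compute and a tool call to move; the robot and the scene stay as the last step left them, time stands still between calls to the robot, and variables do not carry over. Pictures are saved under pics/ and viewed, at most 10 in all, crops included, and the job is handed in when it is done.

Besides the shell and the picture viewer there is one more tool, called in YAML: its name, and indented under it one key for each argument. drive_tool: Moves the arm, as the interface text tells. Its arguments: {"type":"object","properties":{"increments":{"type":"array"}},"required":["increments"]}

```bash
mkdir -p pics; cat > h.py <<'E'
import numpy as np, cv2
from workcell import get_obs, camera, job_done, silhouettes
def save(n,im): cv2.imwrite('pics/'+n,cv2.cvtColor(im,cv2.COLOR_RGB2BGR))
def px(c,p):
    q=c['view']@np.r_[p,1]; u=c['K']@q[:3]; return u[:2]/u[2]
def atz(c,uv,z):
    R,t=c['view'][:3,:3],c['view'][:3,3]; o=-R.T@t
    d=R.T@np.linalg.inv(c['K'])@np.r_[uv,1]; return o+d*(z-o[2])/d[2]
def tri(cs,uvs):
    A=[]
    for c,u in zip(cs,uvs):
        P=c['K']@c['view'][:3]; A+=[u[0]*P[2]-P[0],u[1]*P[2]-P[1]]
    A=np.array(A); A/=np.linalg.norm(A[:,:3],axis=1)[:,None]
    return np.linalg.lstsq(A[:,:3],-A[:,3],rcond=None)[0]
E
python3 - <<'E'
from h import *
o=get_obs(); print(o['clock'],o['eef_pos'],o['tool_rot'],o['ft_force'])
a=camera('scene');b=camera('top')
save('scene.png',a['image']);save('top.png',b['image'])
for n,c in(('s',a),('t',b)):
    print(n,(-c['view'][:3,:3].T@c['view'][:3,3]).round(3))
    for q in('lid','jar','spice_jar','white_jar','deli_cup'):
        for r in silhouettes(q,c): print(n,q,round(r['conf'],2),r['bbox'],r['image'].shape if 'image' in r else '')
E
```

```text
0.0 [0.2162132  0.45011439 0.23039751] [ 2.22025726e-01  9.75040223e-01 -1.04312618e-03 -2.28632282e-04] [-0.83670185  0.4010778  -0.30301477]
s [ 0.083 -0.381  0.95 ]
s lid 0.86 [325.4, 272.1, 355.0, 305.5] 
s lid 0.73 [200.0, 195.6, 227.3, 222.9] 
s lid 0.65 [252.1, 171.8, 275.6, 203.0] 
s lid 0.59 [268.5, 266.5, 301.4, 302.9] 
s jar 0.79 [284.6, 190.2, 349.6, 252.2] 
s spice_jar 0.72 [241.0, 222.4, 267.0, 267.6] 
s white_jar 0.57 [346.9, 142.3, 371.2, 181.4] 
s deli_cup 0.9 [312.5, 115.9, 349.8, 162.0] 
s deli_cup 0.29 [283.6, 189.6, 353.1, 253.6] 
t [0.262 0.213 1.254]
t lid 0.97 [342.3, 260.4, 368.4, 282.3] 
t lid 0.92 [245.1, 210.5, 273.3, 236.5] 
t lid 0.85 [374.6, 229.8, 406.4, 253.4] 
t lid 0.8 [235.3, 259.5, 259.0, 285.3] 
t jar 0.57 [298.3, 184.8, 352.7, 240.1] 
t spice_jar 0.76 [307.5, 262.6, 323.9, 283.9] 
t white_jar 0.77 [292.5, 127.3, 309.7, 155.4] 
t deli_cup 0.88 [237.4, 116.0, 275.8, 155.6] 
t deli_cup 0.53 [299.9, 184.3, 346.3, 236.8]
```

View pics/scene.png

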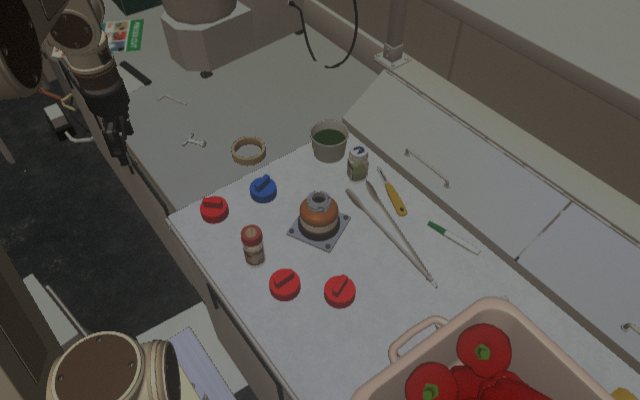

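View pics/top.png

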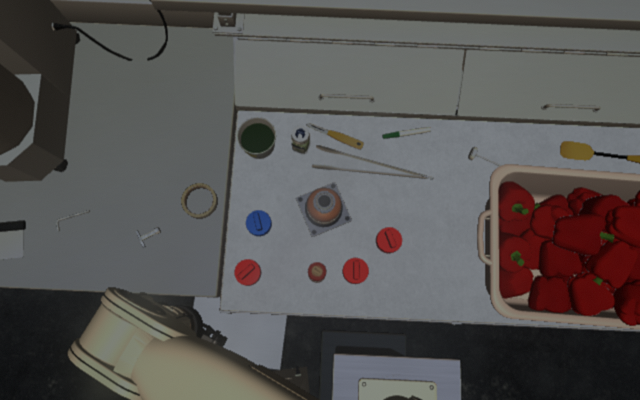

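The scene picture shows one blue lid at (263,188) and red look-alikes at (214,209), (285,284) and (340,291). In the top view the blue lid is at (259,223), with reds at (247,272), (355,270) and (389,240). The description says blue, so I choose that one. The jar is at top (324,207).

```bash
python3 - <<'E'
from h import *
a=camera('scene');b=camera('top')
A,B=a['image'],b['image']
r=lambda im,x,y:cv2.resize(im[y-32:y+33,x-35:x+36],None,fx=5.6,fy=4.6*5.6/4.6*0.8,interpolation=cv2.INTER_CUBIC)
c=lambda im,x,y:cv2.resize(im[y-30:y+30,x-40:x+40],(400,300),interpolation=cv2.INTER_CUBIC)
save('crop.png',np.vstack([np.hstack([c(B,259,223),c(B,324,209)]),np.hstack([c(A,263,188),c(A,319,215)])]))
for n,q in(('lid','lid'),('jar','jar')):
  cs=[];
  for im,pt in((a,(263,188) if n=='lid' else (319,218)),(b,(259,223) if n=='lid' else (324,209))):
    rs=[r for r in silhouettes(q,im) if np.hypot((r['bbox'][0]+r['bbox'][2])/2-pt[0],(r['bbox'][1]+r['bbox'][3])/2-pt[1])<15]
    m=rs[0]['region'];ys,xs=np.nonzero(m);cs.append((xs.mean(),ys.mean()))
    if n=='lid':
        hsv=cv2.cvtColor(im['image'],cv2.COLOR_RGB2HSV)
        print('hsv',hsv[m].mean(0))
  print(n,cs,tri([a,b],cs).round(4),atz(b,cs[1],.02 if n=='lid' else .05).round(4))
E
```

```text
hsv [111.13747954 124.20949264  97.101473  ]
hsv [110.73189824 161.42857143 111.77495108]
lid [(np.float64(263.05237315875615), np.float64(189.08674304418986)), (np.float64(258.3483365949119), np.float64(223.01174168297456))] [0.472  0.369  0.0172] [0.4703 0.369  0.02  ]
jar [(np.float64(319.2847854356307), np.float64(220.81057650628523)), (np.float64(323.3021115322144), np.float64(208.59285327558203))] [0.5188 0.199  0.0231] [0.5108 0.2003 0.05  ]
```

View pics/crop.png

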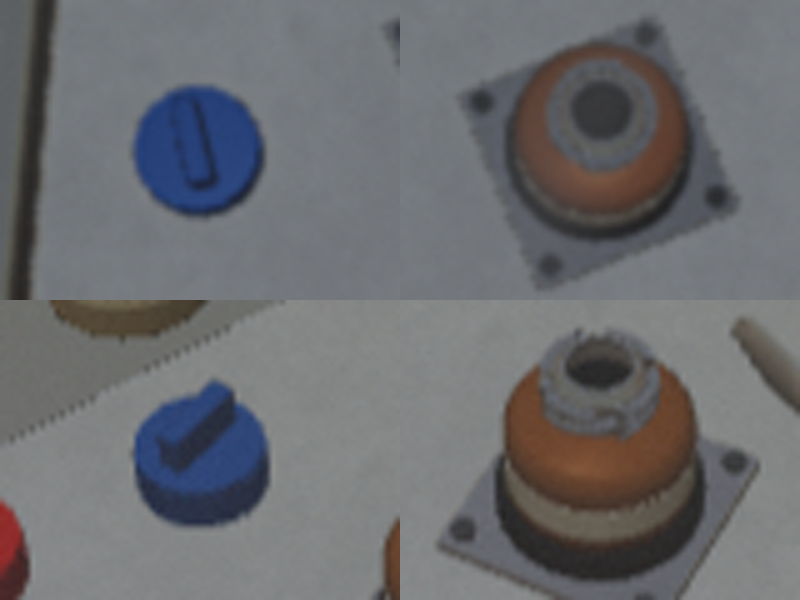

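The close crop confirms the chosen lid is blue with a straight bar. The jar's neck opening is at crop (601,110) in the top view and (603,367) in the scene view.

```bash
cat >> h.py <<'E'
from scipy.optimize import minimize
def lidhull(x,y,z,yaw):
    t=np.linspace(0,2*np.pi,48); C=np.c_[.0335*np.cos(t),.0335*np.sin(t)]
    L=[np.c_[C,0*t],np.c_[C,0*t+.0255]]
    b=np.array([[i*.023,j*.007,k] for i in(-1,1) for j in(-1,1) for k in(.0255,.051)])
    R=np.array([[np.cos(yaw),-np.sin(yaw),0],[np.sin(yaw),np.cos(yaw),0],[0,0,1]])
    return [np.vstack(L)@R.T+[x,y,z], b@R.T+[x,y,z]]
def fitlid(views,masks,p0):
    s=8
    def f(p):
        e=0
        for c,m in zip(views,masks):
            im=np.zeros(m.shape,np.uint8)
            for P in lidhull(*p):
                uv=np.array([px(c,q) for q in P])
                cv2.fillConvexPoly(im,cv2.convexHull(np.round(uv*256).astype(np.int32)),255,cv2.LINE_AA,8)
            e+=np.abs(im/255.-m).sum()
        return e
    best=None
    for k in range(2):
        x0=p0 if best is None else best.x
        best=minimize(f,x0,method='Nelder-Mead',options=dict(initial_simplex=np.vstack([x0]+[np.array(x0)+d for d in np.diag([.006,.006,.006,.15])]),xatol=1e-4,fatol=.1))
    return best.x,best.fun
def blue(c,uv,r=30):
    h=cv2.cvtColor(c['image'],cv2.COLOR_RGB2HSV); m=((h[...,0]>100)&(h[...,0]<125)&(h[...,1]>90)).astype(float)
    k=np.zeros_like(m);k[int(uv[1])-r:int(uv[1])+r,int(uv[0])-r:int(uv[0])+r]=1
    return m*k
E
python3 - <<'E'
from h import *
a=camera('scene');b=camera('top')
t=lambda u,ox,oy:np.array([(u[0]+.5)/5-.5+ox,(u[1]+.5)/5-.5+oy])
cor=[atz(b,t(u,219,193),.051) for u in((176,97),(196,98),(216,185),(193,188))]
d=(cor[2]+cor[3]-cor[0]-cor[1])[:2]; yaw=np.arctan2(d[1],d[0])
print('bar c',np.mean(cor,0).round(4),'yaw',np.degrees(yaw),'len',np.linalg.norm(d)/2)
ma,mb=blue(a,(263,188)),blue(b,(259,223))
print(ma.sum(),mb.sum(),fitlid([a,b],[ma,mb],[.47,.369,0,yaw]))
oa,ob=t((203,67),279,185),t((201,110),284,179)
print('neck',tri([a,b],[oa,ob]).round(4),atz(a,oa,.107).round(4),atz(b,ob,.107).round(4))
st=[atz(b,t(u,284,179),.006) for u in((58,95),(250,15),(340,208),(140,290))]
print('stand',np.mean(st,0).round(4),[np.linalg.norm(st[i]-st[i-1]).round(3) for i in range(4)])
E
```

```text
bar c [0.4703 0.3673 0.051 ] yaw -164.2729677472075 len 0.04758389658257656
502.0 510.0 (array([ 0.47459124,  0.37363691, -0.0057053 , -2.96902824]), np.float64(249.1529411764706))
neck [0.5211 0.1999 0.104 ] [0.5209 0.1976 0.107 ] [0.5192 0.2005 0.107 ]
stand [0.5193 0.2006 0.006 ] [np.float64(0.115), np.float64(0.113), np.float64(0.116), np.float64(0.115)]
```

```bash
python3 - <<'E'
from h import *
a=camera('scene');b=camera('top')
for c,uv in((a,(263,188)),(b,(259,223))):
    h=cv2.cvtColor(c['image'],cv2.COLOR_RGB2HSV);print(h[uv[1]-14:uv[1]+15:7,uv[0]-14:uv[0]+15:7].tolist())
def sil(c,uv): return [r for r in silhouettes('lid',c) if r['region'][uv[1],uv[0]]][0]['region'].astype(float)
ms=[sil(a,(263,188)),sil(b,(259,223))]
print(ms[0].sum(),ms[1].sum(),fitlid([a,b],ms,[.47,.369,0,-2.9]),fitlid([b],ms[1:],[.47,.369,0,-2.9]))
hu=lambda c:((lambda h:((h[...,0]>95)&(h[...,0]<130)&(h[...,1]>70)))(cv2.cvtColor(c['image'],cv2.COLOR_RGB2HSV)))
for c,m,uv in((a,ms[0],(263,188)),(b,ms[1],(259,223))):
    print((m.astype(bool)&hu(c)).sum(), hu(c)[uv[1]-25:uv[1]+25,uv[0]-25:uv[0]+25].sum())
E
```

```text
[[[90, 4, 135], [90, 4, 134], [90, 6, 135], [90, 4, 134], [60, 2, 133]], [[60, 2, 132], [111, 153, 120], [111, 145, 104], [111, 141, 101], [100, 6, 136]], [[105, 14, 106], [113, 103, 74], [113, 111, 76], [110, 158, 118], [90, 4, 137]], [[100, 6, 135], [111, 144, 103], [110, 152, 119], [112, 103, 67], [90, 2, 136]], [[90, 6, 134], [105, 27, 114], [112, 107, 74], [105, 17, 121], [90, 4, 134]]]
[[[105, 20, 127], [107, 14, 127], [106, 26, 127], [103, 18, 129], [107, 18, 127]], [[103, 14, 125], [111, 171, 115], [111, 159, 85], [110, 171, 121], [103, 18, 126]], [[110, 46, 110], [110, 172, 120], [110, 169, 107], [110, 169, 121], [105, 16, 128]], [[105, 16, 127], [110, 168, 123], [112, 142, 70], [111, 165, 119], [105, 16, 125]], [[109, 16, 126], [108, 20, 129], [106, 23, 123], [107, 18, 127], [107, 18, 125]]]
587.0 562.0 (array([ 4.73540624e-01,  3.70493195e-01,  1.13641364e-03, -3.21873081e+00]), np.float64(125.95294117647059)) (array([ 0.4802176 ,  0.3750033 , -0.03961461, -2.38994422]), np.float64(24.537254901960782))
566 574
526 526
```

Choice: the blue lid at top (259,223), about (0.471, 0.368) with its bar at yaw ≈15.7°. The jar axis is at about (0.520, 0.200). Both heights agree with the text, so I'm moving.

drive_tool:
  increments:
    - [[32, -10.3, -8], [0, 0, 5.2], 1]
    - [[32, -10.3, -8], [0, 0, 5.2], 1]
    - [[32, -10.3, -8], [0, 0, 5.2], 1]
    - [[32, -10.3, -8], [0, 0, 5.2], 1]
    - [[32, -10.3, -8], [0, 0, 5.2], 1]
    - [[32, -10.3, -8], [0, 0, 5.2], 1]
    - [[32, -10.3, -8], [0, 0, 5.2], 1]
    - [[32, -10.3, -8], [0, 0, 5.2], 1]

```text
clock: 1.87
eef_pos: [0.474, 0.3676, 0.1669]
tool_rot: [-0.141, 0.99, 0.0, 0.0]
ft_force: [0.1, 0.6, -1.1]
grip_width: 0.0856
grasp_force: 0.0
```

drive_tool:
  increments:
    - [[0, 0, 0], [0, 0, 0], 1]
    - [[0, 0, 0], [0, 0, 0], 1]

```text
clock: 2.03
eef_pos: [0.4736, 0.367, 0.1659]
tool_rot: [-0.137, 0.991, -0.0, -0.001]
ft_force: [-0.8, 0.0, -0.5]
grip_width: 0.0854
grasp_force: 0.0
```

```bash
python3 - <<'E'
from h import *
from scipy.spatial.transform import Rotation as R
o=get_obs(); m=R.from_quat(o['tool_rot']).as_matrix()
print(o['joint_pos'].round(3) if hasattr(o['joint_pos'],'round') else o['joint_pos'],'z',m[:,2].round(4),'yang',np.degrees(np.arctan2(m[1,1],m[0,1])),o['ft_force'],o['ft_torque'])
E
```

```text
[0.659 0.472 0.168 1.269 0.    0.385] z [-0.0018 -0.0011 -1.    ] yang 105.71892063193467 [-0.84261264  0.01983349 -0.46294344] [0.01778515 0.02499385 0.02908899]
```

drive_tool:
  increments:
    - [[-2, 1, -20], [0, 0, 0], 1]
    - [[0, 0, -25], [0, 0, 0], 1]
    - [[0, 0, -25], [0, 0, 0], 1]
    - [[0, 0, -25], [0, 0, 0], 1]
    - [[0, 0, -20], [0, 0, 0], 1]
    - [[0, 0, -12], [0, 0, 0], 1]
    - [[0, 0, -8], [0, 0, 0], 1]
    - [[0, 0, 0], [0, 0, 0], 1]

```text
clock: 2.7
eef_pos: [0.4685, 0.3692, 0.0308]
tool_rot: [-0.139, 0.99, -0.001, -0.002]
ft_force: [-0.4, -1.0, 0.4]
grip_width: 0.0853
grasp_force: 0.0
```

```bash
python3 - <<'E'
from h import *
a=camera('scene');b=camera('top')
c=lambda im,x,y:cv2.resize(im[y-30:y+30,x-40:x+40],(400,300),interpolation=cv2.INTER_CUBIC)
save('g1.png',np.hstack([c(a['image'],263,178),c(b['image'],259,223)]))
E
```

```text
(no output)
```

View pics/g1.png

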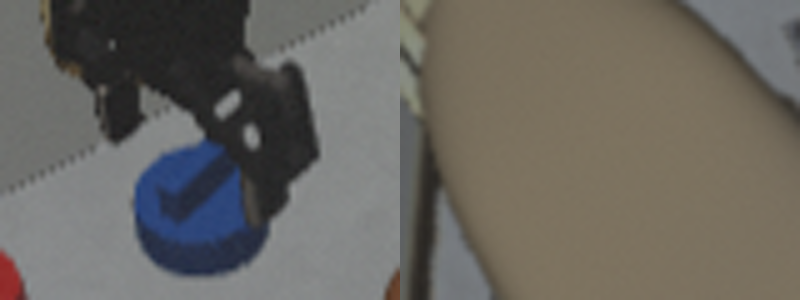

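The scene crop shows the fingers straddling the bar, with the bar at crop (200,180). Closing.

drive_tool:
  increments:
    - [[1, 0, -1], [0, 0, 0], 0]
    - [[0, 0, 0], [0, 0, 0], 0]
    - [[0, 0, 0], [0, 0, 0], 0]
    - [[0, 0, 0], [0, 0, 0], 0]
    - [[0, 0, 0], [0, 0, 0], 0]
    - [[0, 0, 0], [0, 0, 0], 0]
    - [[0, 0, 0], [0, 0, 0], 0]
    - [[0, 0, 0], [0, 0, 0], 0]

```text
clock: 3.47
eef_pos: [0.4719, 0.3695, 0.0318]
tool_rot: [-0.139, 0.99, 0.0, 0.0]
ft_force: [-1.1, 0.0, 3.0]
grip_width: 0.0128
grasp_force: 60.4
```

drive_tool:
  increments:
    - [[0, 0, 10], [0, 0, 0], 0]
    - [[0, 0, 25], [0, 0, 0], 0]
    - [[0, 0, 30], [0, 0, 0], 0]
    - [[0, 0, 30], [0, 0, 0], 0]
    - [[0, 0, 25], [0, 0, 0], 0]
    - [[0, 0, 15], [0, 0, 0], 0]
    - [[0, 0, 0], [0, 0, 0], 0]

```text
clock: 4.05
eef_pos: [0.4734, 0.3708, 0.1712]
tool_rot: [-0.139, 0.99, 0.002, 0.004]
ft_force: [1.2, 1.0, 0.1]
grip_width: 0.0125
grasp_force: 59.9
```

drive_tool:
  increments:
    - [[4, -14, 0], [0, 0, 0], 0]
    - [[7, -25, 0], [0, 0, 0], 0]
    - [[8, -28, 0], [0, 0, 0], 0]
    - [[8, -28, 0], [0, 0, 0], 0]
    - [[8, -28, 0], [0, 0, 0], 0]
    - [[7, -25, 0], [0, 0, 0], 0]
    - [[6, -20, 0], [0, 0, 0], 0]
    - [[0, 0, 0], [0, 0, 0], 0]

```text
clock: 4.72
eef_pos: [0.5191, 0.1963, 0.1642]
tool_rot: [-0.136, 0.991, -0.001, -0.002]
ft_force: [0.0, 1.0, -1.0]
grip_width: 0.0126
grasp_force: 59.9
```

drive_tool:
  increments:
    - [[0, 0, 0], [0, 0, 0], 0]
    - [[0, 0, 0], [0, 0, 0], 0]

```text
clock: 4.88
eef_pos: [0.5187, 0.2008, 0.165]
tool_rot: [-0.138, 0.99, -0.0, -0.001]
ft_force: [0.3, -0.4, -1.2]
grip_width: 0.0125
grasp_force: 59.9
```

```bash
python3 - <<'E'
from h import *
print(get_obs()['eef_pos'],get_obs()['joint_pos'])
a=camera('scene');b=camera('top')
c=lambda im,x,y:cv2.resize(im[y-30:y+30,x-40:x+40],(400,300),interpolation=cv2.INTER_CUBIC)
save('h1.png',np.vstack([c(a['image'],319,185),c(b['image'],324,205)]))
for z in(.107,.135,.1605,.186):print(z,px(a,[.5195,.2,z]),px(b,[.5195,.2,z]))
E
```

```text
[0.51867768 0.20079491 0.16501436] [3.69196732e-01 3.88813305e-01 3.72696505e-02 1.22180822e+00
 3.01473535e-04 9.14996399e-02]
0.107 [318.02841268 197.64279017] [324.00353487 200.49104101]
0.135 [317.9719348  189.32378196] [324.24056993 197.95957738]
0.1605 [317.91854447 181.45955888] [324.46645919 195.54714741]
0.186 [317.86318383 173.30511632] [324.70256762 193.02557988]
```

View pics/h1.png

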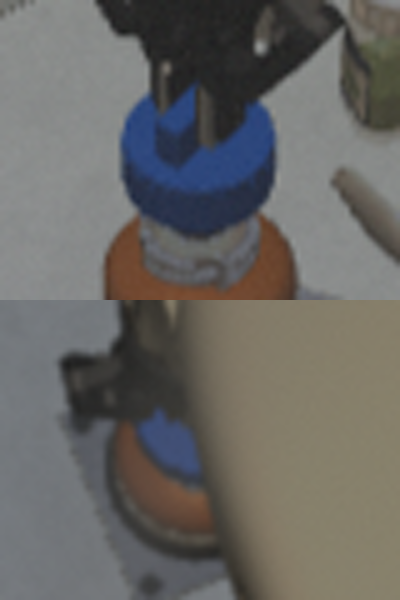

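The scene crop shows the lid hovering upright over the neck, centred within about 1 px (lid centre at crop 198, neck at 201). In the top crop the arm hides half of it.

```bash
python3 - <<'E'
from h import *
a=camera('scene');b=camera('top')
t=np.linspace(0,6.283,200)
def ext(c,p,z,r):
    P=np.array([px(c,[p[0]+r*np.cos(s),p[1]+r*np.sin(s),z]) for s in t]); return P.min(0).round(1),P.max(0).round(1)
p=(.5195,.2)
print('lid bottom scene',ext(a,p,.1335,.0335),'roof',ext(a,p,.159,.0335)); print('lid bottom top',ext(b,p,.1335,.0335),'roof',ext(b,p,.159,.0335))
print('jar body top',ext(b,p,.06,.045),'ring scene',ext(a,p,.1,.0275))
for d in([.01,0,0],[0,.01,0],[0,0,.01]): print(d,px(a,np.r_[p,.13]+d)-px(a,np.r_[p,.13]),px(b,np.r_[p,.13]+d)-px(b,np.r_[p,.13]))
m=blue(a,(319,185),25);ys,xs=np.nonzero(m);print('scene blue',xs.min(),xs.max(),ys.min(),ys.max())
m=blue(b,(320,200),25);ys,xs=np.nonzero(m);print('top blue',xs.min(),xs.max(),ys.min(),ys.max())
E
```

```text
lid bottom scene (array([302.7, 178.6]), array([333.2, 201.4])) roof (array([302.4, 170.7]), array([333.4, 193.6]))
lid bottom top (array([310.4, 184.7]), array([338.1, 211.7])) roof (array([310.3, 182. ]), array([338.6, 209.6]))
jar body top (array([306.1, 187.5]), array([341.1, 221.8])) ring scene (array([305.8, 190.5]), array([330.3, 209.1]))
[0.01, 0, 0] [ 3.59947016 -2.05601509] [ 0.17286415 -4.00564567]
[0, 0.01, 0] [-2.72892013 -2.68343715] [-4.11718962 -0.1882326 ]
[0, 0, 0.01] [-0.02056505 -3.02916544] [ 0.08666856 -0.92559432]
scene blue 303 333 171 200
top blue 311 322 197 208
```

drive_tool:
  increments:
    - [[0, -1, -8], [0, 0, 0], 0]
    - [[0, 0, -10], [0, 0, 0], 0]
    - [[0, 0, -6], [0, 0, 0], 0]
    - [[0, 0, -3], [0, 0, 0], 0]
    - [[0, 0, 0], [0, 0, 0], 0]
    - [[0, 0, 0], [0, 0, 0], 0]

```text
clock: 5.58
eef_pos: [0.5192, 0.2003, 0.1389]
tool_rot: [-0.139, 0.99, -0.0, -0.0]
ft_force: [-0.5, -0.1, -0.9]
grip_width: 0.013
grasp_force: 59.9
```

drive_tool:
  increments:
    - [[0, 0, -1], [0, 0, 0], 0]
    - [[0, 0, -1], [0, 0, 0], 0]
    - [[0, 0, -1], [0, 0, 0], 0]
    - [[0, 0, 0], [0, 0, 0], 0]

```text
clock: 5.92
eef_pos: [0.5195, 0.2003, 0.1363]
tool_rot: [-0.139, 0.99, -0.0, 0.0]
ft_force: [0.3, 0.8, -0.7]
grip_width: 0.0125
grasp_force: 59.9
```

drive_tool:
  increments:
    - [[0, 0, -1], [0, 0, 0], 0]
    - [[0, 0, -1], [0, 0, 0], 0]
    - [[0, 0, -1], [0, 0, 0], 0]
    - [[0, 0, 0], [0, 0, 0], 0]

```text
clock: 6.25
eef_pos: [0.5193, 0.2003, 0.1331]
tool_rot: [-0.139, 0.99, -0.0, -0.0]
ft_force: [0.4, 0.5, -1.7]
grip_width: 0.013
grasp_force: 59.9
```

drive_tool:
  increments:
    - [[0, 0, -1], [0, 0, 0], 0]
    - [[0, 0, -1], [0, 0, 0], 0]
    - [[0, 0, 0], [0, 0, 0], 0]

```text
clock: 6.5
eef_pos: [0.5193, 0.2003, 0.131]
tool_rot: [-0.139, 0.99, -0.0, -0.0]
ft_force: [-0.2, 0.4, -0.5]
grip_width: 0.0125
grasp_force: 59.9
```

drive_tool:
  increments:
    - [[0, 0, -1], [0, 0, 0], 0]
    - [[0, 0, 0], [0, 0, 0], 0]

```text
clock: 6.67
eef_pos: [0.5196, 0.2003, 0.1303]
tool_rot: [-0.139, 0.99, 0.0, 0.0]
ft_force: [0.1, -0.8, 0.3]
grip_width: 0.0127
grasp_force: 60.1
```

drive_tool:
  increments:
    - [[0, 0, -0.7], [0, 0, 0], 0]
    - [[0, 0, 0], [0, 0, 0], 0]

```text
clock: 6.83
eef_pos: [0.5196, 0.2004, 0.1302]
tool_rot: [-0.139, 0.99, 0.0, 0.0]
ft_force: [-1.5, -0.3, 3.2]
grip_width: 0.0128
grasp_force: 60.5
```

drive_tool:
  increments:
    - [[0, 0, -0.3], [0, 0, 2], 0]
    - [[0, 0, 0], [0, 0, 2], 0]
    - [[0, 0, 0], [0, 0, 2], 0]
    - [[0, 0, 0], [0, 0, 2], 0]
    - [[0, 0, 0], [0, 0, 0], 0]

```text
clock: 7.25
eef_pos: [0.5202, 0.2007, 0.1301]
tool_rot: [-0.208, 0.978, 0.0, 0.001]
ft_force: [0.3, 0.8, 4.3]
grip_width: 0.0127
grasp_force: 60.4
```

```bash
cat >> h.py <<'E'
from scipy.spatial.transform import Rotation as Ro
def st():
    o=get_obs(); m=Ro.from_quat(o['tool_rot']).as_matrix()
    print(o['clock'],'yaw',np.degrees(np.arctan2(m[1,1],m[0,1])).round(2),'z',o['eef_pos'][2].round(4),'F',np.round(o['ft_force'],1),'T',np.round(o['ft_torque'],3),'j',np.round(o['joint_pos'],2))
E
python3 -c "from h import *;st()"
```

```text
7.25 yaw 113.98 z 0.1301 F [0.3 0.8 4.3] T [ 0.108 -0.009  0.015] j [ 0.37  0.41 -0.02  1.13  0.   -0.05]
```

drive_tool:
  increments:
    - [[0, 0, 0], [0, 0, 2], 0]
    - [[0, 0, 0], [0, 0, 2], 0]
    - [[0, 0, 0], [0, 0, 2], 0]
    - [[0, 0, 0], [0, 0, 2], 0]

```text
clock: 7.58
eef_pos: [0.5201, 0.2008, 0.1301]
tool_rot: [-0.276, 0.961, 0.0, 0.001]
ft_force: [-0.1, 0.2, 4.8]
grip_width: 0.0127
grasp_force: 60.5
```

drive_tool:
  increments:
    - [[0, 0, 0], [0, 0, 2], 0]
    - [[0, 0, 0], [0, 0, 2], 0]
    - [[0, 0, 0], [0, 0, 2], 0]

```text
clock: 7.83
eef_pos: [0.5201, 0.2007, 0.1301]
tool_rot: [-0.325, 0.946, 0.0, 0.001]
ft_force: [1.0, 0.0, 3.6]
grip_width: 0.0127
grasp_force: 60.5
```

```bash
python3 -c "from h import *;st()"
```

```text
7.8333 yaw 127.99 z 0.1301 F [1.  0.  3.6] T [ 0.145  0.076 -0.067] j [ 0.37  0.41 -0.02  1.13  0.   -0.29]
```

drive_tool:
  increments:
    - [[0, 0, 0], [0, 0, 2], 0]
    - [[0, 0, 0], [0, 0, 2], 0]
    - [[0, 0, 0], [0, 0, 2], 0]

```text
clock: 8.08
eef_pos: [0.5202, 0.2008, 0.1301]
tool_rot: [-0.374, 0.927, 0.0, 0.001]
ft_force: [0.3, 0.7, 3.4]
grip_width: 0.0123
grasp_force: 60.5
```

drive_tool:
  increments:
    - [[0, 0, 0], [0, 0, 2], 0]
    - [[0, 0, 0], [0, 0, 2], 0]

```text
clock: 8.25
eef_pos: [0.5201, 0.2008, 0.1301]
tool_rot: [-0.407, 0.914, 0.0, 0.001]
ft_force: [-0.5, 0.7, 3.6]
grip_width: 0.0126
grasp_force: 60.5
```

drive_tool:
  increments:
    - [[0, 0, 0], [0, 0, 2], 0]
    - [[0, 0, 0], [0, 0, 2], 0]
    - [[0, 0, 0], [0, 0, 2], 0]

```text
clock: 8.5
eef_pos: [0.5203, 0.2008, 0.13]
tool_rot: [-0.454, 0.891, 0.0, 0.001]
ft_force: [1.3, 0.0, 3.3]
grip_width: 0.0127
grasp_force: 60.3
```

drive_tool:
  increments:
    - [[0, 0, 0], [0, 0, 2], 0]
    - [[0, 0, 0], [0, 0, 2], 0]

```text
clock: 8.67
eef_pos: [0.52, 0.2005, 0.1297]
tool_rot: [-0.485, 0.875, -0.0, 0.001]
ft_force: [-0.4, 0.4, -0.1]
grip_width: 0.0123
grasp_force: 59.9
```

The force vanished after 42° of turning, so the lugs are over the starts. Easing down.

drive_tool:
  increments:
    - [[0, 0, 0], [0, 0, 2], 0]
    - [[0, 0, -1], [0, 0, 1], 0]
    - [[0, 0, -1], [0, 0, 0], 0]
    - [[0, 0, 0], [0, 0, 0], 0]

```text
clock: 9.0
eef_pos: [0.5192, 0.2002, 0.1267]
tool_rot: [-0.507, 0.862, 0.0, -0.001]
ft_force: [0.4, 0.0, 0.2]
grip_width: 0.0127
grasp_force: 59.9
```

drive_tool:
  increments:
    - [[0, 0, -1], [0, 0, 0], 0]
    - [[0, 0, -1], [0, 0, 0], 0]
    - [[0, 0, 0], [0, 0, 0], 0]

```text
clock: 9.25
eef_pos: [0.5193, 0.2002, 0.1249]
tool_rot: [-0.507, 0.862, 0.0, -0.0]
ft_force: [-0.4, -1.3, -0.8]
grip_width: 0.013
grasp_force: 59.9
```

```bash
python3 -c "from h import *;st()"
```

```text
9.25 yaw 150.93 z 0.1249 F [-0.4 -1.3 -0.8] T [-0.053 -0.027  0.019] j [ 0.37  0.42 -0.03  1.13 -0.   -0.7 ]
```

drive_tool:
  increments:
    - [[0, 0, -1], [0, 0, 0], 0]
    - [[0, 0, 0], [0, 0, 0], 0]

```text
clock: 9.42
eef_pos: [0.5194, 0.2002, 0.1241]
tool_rot: [-0.507, 0.862, -0.0, -0.0]
ft_force: [0.0, -1.0, -1.0]
grip_width: 0.0128
grasp_force: 59.9
```

drive_tool:
  increments:
    - [[0, 0, -0.7], [0, 0, 0], 0]
    - [[0, 0, 0], [0, 0, 0], 0]

```text
clock: 9.58
eef_pos: [0.5195, 0.2003, 0.1239]
tool_rot: [-0.507, 0.862, -0.0, 0.0]
ft_force: [-0.2, 0.0, 2.3]
grip_width: 0.0127
grasp_force: 60.1
```

drive_tool:
  increments:
    - [[0, 0, 0], [0, 0, -2], 0]
    - [[0, 0, -0.2], [0, 0, -2], 0]
    - [[0, 0, -0.2], [0, 0, -2], 0]
    - [[0, 0, -0.2], [0, 0, -2], 0]

```text
clock: 9.92
eef_pos: [0.5195, 0.2004, 0.1231]
tool_rot: [-0.445, 0.896, 0.0, 0.0]
ft_force: [0.2, 0.3, 0.5]
grip_width: 0.0124
grasp_force: 60.0
```

```bash
python3 -c "from h import *;st()"
```

```text
9.9167 yaw 142.85 z 0.1231 F [0.2 0.3 0.5] T [0.032 0.087 0.033] j [ 0.37  0.42 -0.03  1.12  0.   -0.55]
```

Turning freely and following down the thread.

drive_tool:
  increments:
    - [[0, 0, -0.3], [0, 0, -2], 0]
    - [[0, 0, -0.3], [0, 0, -2], 0]
    - [[0, 0, -0.2], [0, 0, -2], 0]
    - [[0, 0, -0.2], [0, 0, -2], 0]

```text
clock: 10.25
eef_pos: [0.5196, 0.2005, 0.1222]
tool_rot: [-0.381, 0.924, 0.0, 0.0]
ft_force: [-0.2, 0.2, 0.1]
grip_width: 0.0124
grasp_force: 60.0
```

```bash
python3 -c "from h import *;st()"
```

```text
10.25 yaw 134.85 z 0.1222 F [-0.2  0.2  0.1] T [0.103 0.103 0.   ] j [ 0.37  0.42 -0.03  1.12  0.   -0.41]
```

drive_tool:
  increments:
    - [[0, 0, -0.3], [0, 0, -2], 0]
    - [[0, 0, -0.2], [0, 0, -2], 0]
    - [[0, 0, -0.2], [0, 0, -2], 0]
    - [[0, 0, -0.2], [0, 0, -2], 0]

```text
clock: 10.58
eef_pos: [0.5196, 0.2005, 0.1214]
tool_rot: [-0.316, 0.949, 0.0, 0.0]
ft_force: [-1.4, 0.5, 0.5]
grip_width: 0.0125
grasp_force: 60.1
```

drive_tool:
  increments:
    - [[0, 0, -0.2], [0, 0, -2], 0]
    - [[0, 0, -0.2], [0, 0, -2], 0]
    - [[0, 0, -0.2], [0, 0, -2], 0]
    - [[0, 0, -0.2], [0, 0, -2], 0]

```text
clock: 10.92
eef_pos: [0.5197, 0.2005, 0.1206]
tool_rot: [-0.249, 0.968, 0.0, 0.0]
ft_force: [-0.2, 0.2, 0.8]
grip_width: 0.0125
grasp_force: 60.0
```

```bash
python3 -c "from h import *;st()"
```

```text
10.9167 yaw 118.84 z 0.1206 F [-0.2  0.2  0.8] T [-0.012  0.086  0.007] j [ 0.37  0.42 -0.03  1.11  0.   -0.14]
```

drive_tool:
  increments:
    - [[0, 0, -0.2], [0, 0, -2], 0]
    - [[0, 0, -0.2], [0, 0, -2], 0]
    - [[0, 0, -0.2], [0, 0, -2], 0]
    - [[0, 0, -0.2], [0, 0, -2], 0]

```text
clock: 11.25
eef_pos: [0.5196, 0.2004, 0.1197]
tool_rot: [-0.181, 0.984, 0.0, 0.0]
ft_force: [-0.9, -0.3, 0.6]
grip_width: 0.0128
grasp_force: 60.0
```

drive_tool:
  increments:
    - [[0, 0, -0.2], [0, 0, -2], 0]
    - [[0, 0, -0.2], [0, 0, -2], 0]
    - [[0, 0, -0.2], [0, 0, -2], 0]
    - [[0, 0, -0.2], [0, 0, -2], 0]

```text
clock: 11.58
eef_pos: [0.5196, 0.2005, 0.1189]
tool_rot: [-0.112, 0.994, 0.0, 0.0]
ft_force: [0.2, 0.1, 0.3]
grip_width: 0.0127
grasp_force: 60.0
```

drive_tool:
  increments:
    - [[0, 0, -0.2], [0, 0, -2], 0]
    - [[0, 0, -0.2], [0, 0, -2], 0]
    - [[0, 0, -0.2], [0, 0, -2], 0]
    - [[0, 0, -0.2], [0, 0, -2], 0]

```text
clock: 11.92
eef_pos: [0.5196, 0.2004, 0.118]
tool_rot: [-0.042, 0.999, 0.0, 0.0]
ft_force: [0.2, -0.3, 0.0]
grip_width: 0.0127
grasp_force: 60.0
```

```bash
python3 -c "from h import *;st()"
```

```text
11.9167 yaw 94.84 z 0.118 F [ 0.2 -0.3  0. ] T [-0.004  0.043  0.009] j [ 0.37  0.42 -0.04  1.11  0.    0.28]
```

Turned 56° so far. Smaller steps from here, watching the torque.

drive_tool:
  increments:
    - [[0, 0, -0.2], [0, 0, -2], 0]
    - [[0, 0, -0.2], [0, 0, -2], 0]
    - [[0, 0, -0.2], [0, 0, -2], 0]

```text
clock: 12.17
eef_pos: [0.5196, 0.2004, 0.1174]
tool_rot: [0.01, 1.0, 0.0, 0.0]
ft_force: [-0.3, 0.7, -0.3]
grip_width: 0.0128
grasp_force: 59.9
```

```bash
python3 -c "from h import *;st()"
```

```text
12.1667 yaw 88.84 z 0.1174 F [-0.3  0.7 -0.3] T [ 0.027  0.074 -0.057] j [ 0.37  0.42 -0.04  1.11  0.    0.39]
```

drive_tool:
  increments:
    - [[0, 0, -0.2], [0, 0, -2], 0]
    - [[0, 0, -0.2], [0, 0, -2], 0]

```text
clock: 12.33
eef_pos: [0.5195, 0.2004, 0.117]
tool_rot: [0.045, 0.999, 0.0, 0.0]
ft_force: [-0.6, 0.8, -0.8]
grip_width: 0.0129
grasp_force: 60.0
```

```bash
python3 -c "from h import *;st()"
```

```text
12.3333 yaw 84.84 z 0.117 F [-0.6  0.8 -0.8] T [ 0.05   0.172 -0.028] j [ 0.37  0.42 -0.04  1.11  0.    0.46]
```

drive_tool:
  increments:
    - [[0, 0, -0.2], [0, 0, -2], 0]
    - [[0, 0, -0.2], [0, 0, -2], 0]
    - [[0, 0, 0], [0, 0, 0], 0]

```text
clock: 12.58
eef_pos: [0.5192, 0.2006, 0.1167]
tool_rot: [0.079, 0.997, 0.0, -0.0]
ft_force: [-1.9, 1.6, 1.8]
grip_width: 0.0127
grasp_force: 60.2
```

```bash
python3 -c "from h import *;st()"
```

```text
12.5833 yaw 80.94 z 0.1167 F [-1.9  1.6  1.8] T [0.2   0.365 0.114] j [ 0.37  0.42 -0.04  1.11  0.    0.53]
```

drive_tool:
  increments:
    - [[0, 0, 0], [0, 0, -2], 0]
    - [[0, 0, 0], [0, 0, 0], 0]

```text
clock: 12.75
eef_pos: [0.5191, 0.2007, 0.1167]
tool_rot: [0.096, 0.995, 0.0, -0.0]
ft_force: [-1.8, 1.3, 1.0]
grip_width: 0.0126
grasp_force: 60.2
```

```bash
python3 -c "from h import *;st()"
```

```text
12.75 yaw 79.0 z 0.1167 F [-1.8  1.3  1. ] T [0.309 0.471 0.205] j [ 0.37  0.42 -0.04  1.11  0.    0.56]
```

The torque climbs about 0.05 N m per degree, and z is at the expected home height. One last small nudge, then let go.

drive_tool:
  increments:
    - [[0, 0, 0], [0, 0, -1.5], 0]
    - [[0, 0, 0], [0, 0, 0], 0]

```text
clock: 12.92
eef_pos: [0.5191, 0.2007, 0.1166]
tool_rot: [0.109, 0.994, 0.0, -0.0]
ft_force: [-1.7, 1.2, 2.3]
grip_width: 0.0128
grasp_force: 60.2
```

```bash
python3 -c "from h import *;st()"
```

```text
12.9167 yaw 77.54 z 0.1166 F [-1.7  1.2  2.3] T [0.299 0.515 0.262] j [ 0.37  0.42 -0.04  1.11  0.    0.59]
```

drive_tool:
  increments:
    - [[0, 0, 0], [0, 0, 1.5], 0]
    - [[0, 0, 0], [0, 0, 1.5], 0]
    - [[0, 0, 0], [0, 0, 0], 0.3]
    - [[0, 0, 0], [0, 0, 0], 0.6]
    - [[0, 0, 0], [0, 0, 0], 1]
    - [[0, 0, 0], [0, 0, 0], 1]
    - [[0, 0, 0], [0, 0, 0], 1]
    - [[0, 0, 0], [0, 0, 0], 1]

```text
clock: 13.58
eef_pos: [0.5196, 0.2002, 0.1165]
tool_rot: [0.083, 0.997, -0.0, 0.0]
ft_force: [0.1, 0.4, -0.2]
grip_width: 0.0833
grasp_force: 0.0
```

Released. Rising clear and checking.

drive_tool:
  increments:
    - [[0, 0, 5], [0, 0, 0], 1]
    - [[0, 0, 15], [0, 0, 0], 1]
    - [[0, 0, 30], [0, 0, 0], 1]
    - [[0, 0, 30], [0, 0, 0], 1]
    - [[-30, 0, 25], [0, 0, 0], 1]
    - [[-35, 0, 0], [0, 0, 0], 1]
    - [[-35, 0, 0], [0, 0, 0], 1]
    - [[-30, 0, 0], [0, 0, 0], 1]

```text
clock: 14.25
eef_pos: [0.3879, 0.2001, 0.2224]
tool_rot: [0.083, 0.997, 0.0, 0.0]
ft_force: [-1.4, -0.3, 0.2]
grip_width: 0.0855
grasp_force: 0.0
```

drive_tool:
  increments:
    - [[0, 30, 0], [0, 0, 0], 1]
    - [[0, 30, 0], [0, 0, 0], 1]
    - [[0, 30, 0], [0, 0, 0], 1]
    - [[0, 0, 0], [0, 0, 0], 1]
    - [[0, 0, 0], [0, 0, 0], 1]

```text
clock: 14.67
eef_pos: [0.3892, 0.2914, 0.2217]
tool_rot: [0.082, 0.997, -0.0, 0.0]
ft_force: [-0.1, -0.2, 0.6]
grip_width: 0.0852
grasp_force: 0.0
```

```bash
python3 - <<'E'
from h import *
a=camera('scene');b=camera('top')
c=lambda im,x,y:cv2.resize(im[y-50:y+50,x-66:x+67],(532,400),interpolation=cv2.INTER_CUBIC)[:,60:460]
save('end.png',np.hstack([c(a['image'],319,195),c(b['image'],324,205)]))
m=blue(a,(319,205),25);ys,xs=np.nonzero(m);print('scene blue',xs.min(),xs.max(),ys.min(),ys.max())
t=np.linspace(0,6.283,200)
for z0 in(.085,.088):
    P=np.array([px(a,[.5195+.0335*np.cos(s),.2+.0335*np.sin(s),z0]) for s in t]);print(z0,P.min(0),P.max(0))
E
```

```text
scene blue 304 333 185 214
0.085 [303.34006472 192.89098381] [332.80613131 215.45899604]
0.088 [303.30441118 192.0348121 ] [332.83023598 214.61586809]
```

View pics/end.png

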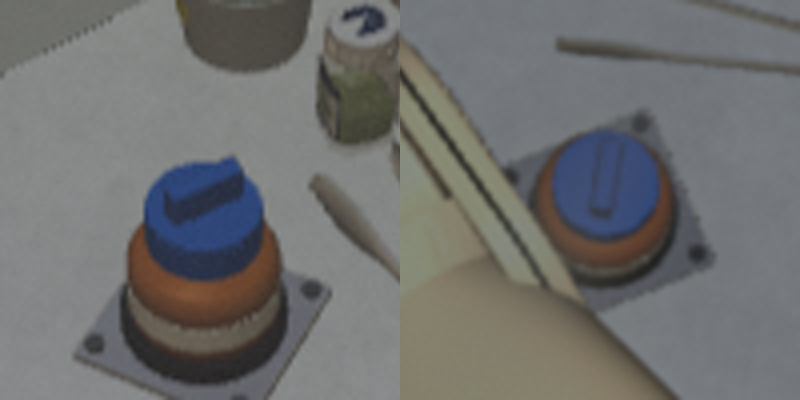

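The lid sits level and centred on the jar in both views, at scene crop (205,215) and top crop (607,185). Its lower edge is at row 214–215, which matches the home height. The white jar and deli cup beside it are upright, and the gripper is clear.

```bash
python3 -c "from workcell import job_done;print(job_done())"
```

```text
the job is handed in; nothing more can be done
None
```

The blue lid is screwed fully home on the amber jar, snug at about 0.26 N m, and released; the spice jars and deli cup were not touched, and the job was handed in at about 15 s on the clock (no verdict returned).

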